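# Show the lot: prop up the display case lid and shut it again

## Robot

A 6-joint arm with a two-finger parallel gripper is mounted at the origin on the work surface. World frame = base frame: x ahead of the robot, y to its left, z up, the work surface at z = 0. Lengths are in m, angles in degrees, forces in N, time in s.
With the tool pointing down it reaches from about 0.25 to 0.725 m from the base axis. Payload 9.7 kg.
Tool frame: the origin (TCP) lies on the centre line of the jaws, within the pads' length; the fingertips stand 22 mm ahead of it and the grasp point (between the pads) lies 3 mm ahead of it; z points along the fingers, y is the direction in which the jaws open and shut (so a half turn about z gives the same grasp; the last joint's range is limited). The gripper opens to 85 mm and grips with 20 to 120 N. Pads are 22 mm wide; open, the fingers measure 114 mm over their backs; the gripper's body (76 mm by 85 mm) begins 54 mm behind the grasp point. The pads swing forward as they close: fully open they stand 13 mm farther back than shut.
Start: joints at [-74.771, 4.979, 10.078, 95.1, 0, 90], TCP at [0.144, -0.531, 0.253] pointing down, gripper open.
Joint ranges: [-179.16, 179.16], [-48.56, 103.87], [-65.8, 70.77], [-126.05, 130.52], [-82.76, 87.17], [-180, 180]. Speed limits (degrees/s): [127.2, 127.2, 147.25, 180, 180, 180].

## Interface

Orientations are given as [roll, pitch, yaw] about the fixed x, y, z axes, in that order (R = Rz(yaw) Ry(pitch) Rx(roll)).
In Python, from workcell import monitor, eyes, job gives the robot as it stands. The module is installed in compiled form; this text tells all that it offers.
- The arm moves only by the tool drive_tool, never from a script. Its argument "plan" is a list of rows, each a list of 3 entries, a list of its own where there are three numbers: the opening, from 0 (shut) to 1 (fully open), then the shift along the world's x, y, z in m, then the turn about the world's z in degrees. In form: [[gripper, [x, y, z], yaw], ...]. A call has 1 to 10 rows; each row shifts and turns the commanded pose from where the row before left it; what a row does not reach is not made up. A row lasts 1/8 s, in which the tool goes at most 62.5 mm and 10.7 degrees, less where a joint would pass 70% of its speed; a pose out of reach is approached as far as the arm can. A call is refused whole if a number of a shift passes 0.0625 or a number of a turn 10.7, either way. A call with a gripper value outside its range is refused whole. The fingers move at their own pace and stop on an object; "grip_force" is the grip in N (left out, the last holds). Time passes only in rows, so rows that do not move let the fingers close. It gives the time, the measured TCP pose, the force and the opening at its end, in the units of the state.
- monitor.get_obs(): the state, without advancing time (a new reading comes with each control period).
- eyes.camera(name): name is "scene" or "top" or "wrist"; returns (picture, depth): 384x512x3 uint8, red, green, blue; 384x512 float32, m along the optical axis (not along the pixel's ray), 0 where there is no reading.
- eyes.camera_params(name): a dict with "fx", "fy", "cx", "cy" (pixels), "extrinsics" (4x4, takes a point from world to camera coordinates); the wrist camera has in their place "mount" (4x4, takes a point from camera to tool coordinates, whose origin is the TCP and whose axes are the flange's). Camera axes: x right, y down, z forward; pixel columns grow to the right and rows downward; lengths in m; the calibration is good to about 2 mm. A picture is of the moment at which its call begins: read the wrist's pose just before it. camera_params takes no time and is no camera call.
- job.job_done(): hands the job in, once; it reports no verdict.
The state is a dict: "time": time; "q": joint angles; "qd": joint speeds; "joint_efforts": joint torques, N m; "ee_pos": TCP position; "tcp_rot": TCP orientation; "wrist_force": force on the tool from outside, world axes, zero at the start; "torque": the same for the moment, N m; "opening": finger opening in m.
Only numpy, scipy, OpenCV 4.12 (cv2) and the standard library are available. Lean on these libraries where they do the work, as an engineer would, in place of code of your own. Each camera call takes 0.05 s, during which the arm holds its last target.

## Task

Show the lot in the light oak display case: lift its lid by the brass bar until the folding stay at its side snaps straight and locks, take your hand off and let the lid stand on the stay alone for two seconds. Then press the red cross-handle of the stay down to break its knee and let the lid sink fully shut. Do not knock over the goblet.

Things in the scene. Friction and masses are not known exactly. Their poses are not given: they have to be found in the camera images.
- bar (a point): Centre of the brass pull bar on the oak case's lid: 12 mm thick, 122 mm long, 50 mm in front of the lid's edge (44 mm free to the case, so fingers pass both sides), 97 mm above the table when shut. y runs along the bar; lid shut, x points level to the hinge, z up. Hinge line: parallel to the bar, 250 mm from it along x, 7 mm below; it swings up about that. Lifting takes about 4 N; the bar must turn between the fingers, so grip lightly (8 N).
- knob (a point): Centre of the stay's red round cross-handle: 18 mm thick, 60 mm long, parallel to the bar, sticking out from the stay's lower link at the case's right side (seen from the robot), 45 mm clear of the lid's side edge. Swings on a 90 mm radius about a pivot at the case's front, 76 mm above the table. Height 135 mm with the stay locked, 77 mm with the lid shut.
- lid (a joint): Lid angle, rad, of the light oak case (200 deep, 240 wide, 90 mm high; clear lid in a 14 mm oak frame): 0 shut, grows as it rises; about 1.39 with the stay locked, as far as it goes. From about 1.33 up the stay's spring pulls it up the rest and locks; let go lower, it sinks shut slowly on a damper. The dark case has the same bar but no stay and is fixed shut.
- knee (a joint): Knee angle of the stay, rad: 0 folded (lid shut), 2.89 straight, 2.99 locked (just past straight on its stop, held by a spring). To break it press the red handle straight down 25 to 40 mm from its locked height (about 3 N); on the way it moves about 12 mm towards the hinge. The lid then sinks shut by itself in about 4 s.
- goblet: Clear stemmed goblet, 145 mm high, 68 mm thick, standing free on the robot's side of the gap between the two cases; bystander. Origin at the centre of its underside.

How it is judged (in metres and radians):
On the way, in this order (a step that is already met when the one before it is completed fails the run):
1. the lid stands open on the locked stay, untouched (value of joint lid above 1.3 rad and value of joint knee above 2.91 rad and contact force between each of the fingers, the arm and anything else below 0.1 N), for 1 s.
2. the knee is broken while the lid is still up (value of joint knee below 2.6 rad and value of joint lid above 0.7 rad), for 0.1 s.
At the end, for the whole second after the job is handed in: The lid has stood on the locked stay untouched for at least 1 s, the knee was then broken with the lid up, and at the end the lid is shut (within 0.06 rad) and at rest with the stay folded (knee below 0.3 rad) (value of joint lid below 0.06 rad and velocity of joint lid below 0.05 rad/s and value of joint knee below 0.3 rad).
It fails at once if the goblet is tipped over (angle between goblet's own z axis and vertical above 0.6 rad).
It also fails if it takes over 61 s, if anything falls off the work surface, if the arm or the gripper's body presses on something with over 40 N, if the wrist force passes 120 N, or if a joint passes its speed limit or range.

## Working session

There is one attempt and no reset: what is moved stays moved. The work goes in short steps, Python scripts to look and compute and a tool call to move; the robot and the scene stay as the last step left them, time stands still between calls to the robot, and variables do not carry over. Pictures are saved under pics/ and viewed, and the job is handed in when it is done.

Besides the shell and the picture viewer there is one more tool, called after "Call:" by a JSON object that holds its "method" and its "body". drive_tool: Moves the arm, as the interface text tells. Its arguments: {"type":"object","properties":{"plan":{"type":"array","items":{"type":"array"}},"grip_force":{"type":"number"}},"required":["plan"]}

```bash
mkdir -p pics; python3 - <<'E'
from workcell import monitor, eyes
import cv2, numpy as np
o=monitor.get_obs(); print(o)
for n in ("scene","top"):
    im,d=eyes.camera(n); cv2.imwrite(f"pics/{n}0.png",im[:,:,::-1]); np.savez(f"{n}0.npz",im=im,d=d)
    print(n,eyes.camera_params(n))
print(eyes.camera_params("wrist"))
E
```

```text
{'time': 0.0, 'q': array([-7.47708368e+01,  5.01300521e+00,  1.00311413e+01,  9.51005529e+01,
       -1.03466958e-03,  8.99999238e+01]), 'qd': array([-0.03756329, -0.1037774 ,  0.04977567, -0.01803345, -0.11987237,
       -0.020022  ]), 'joint_efforts': array([ 4.55549916e-04, -5.20381272e+01,  4.64812231e+01,  1.61210366e-02,
       -4.60632168e-05,  6.51257608e-06]), 'ee_pos': array([ 0.14441102, -0.53047169,  0.25253511]), 'tcp_rot': array([-1.79917583e+02,  1.03455890e-03,  1.52292409e+01]), 'wrist_force': array([-0.4425192 ,  0.58800319,  0.15615454]), 'torque': array([-0.01602912,  0.03037782,  0.0221837 ]), 'opening': 0.08527053281559305}
scene {'fx': 428.0946231095369, 'fy': 428.0946231095369, 'cx': 256.954859984303, 'cy': 180.81230925865097, 'extrinsics': array([[ 0.67568498,  0.73718542,  0.00273097, -0.31476306],
       [ 0.52082455, -0.47474591, -0.70947735, -0.24823318],
       [-0.52171984,  0.48080555, -0.70472295,  1.28064246],
       [ 0.        ,  0.        ,  0.        ,  1.        ]])}
top {'fx': 463.31838882110077, 'fy': 463.31838882110077, 'cx': 257.96921810873073, 'cy': 194.07324299459304, 'extrinsics': array([[-0.0229809 , -0.99930598, -0.02931602, -0.04904947],
       [-0.99676052,  0.02516334, -0.07638894,  0.53918605],
       [ 0.07707361,  0.02746557, -0.99664703,  1.0500283 ],
       [ 0.        ,  0.        ,  0.        ,  1.        ]])}
{'fx': 273.6634330164683, 'fy': 273.6634330164683, 'cx': 254.6271052872873, 'cy': 190.77503480221404, 'mount': array([[ 3.46929939e-05, -9.51234806e-01, -3.08467734e-01,
         7.97053249e-02],
       [ 9.99999875e-01, -1.20639647e-04,  4.84490286e-04,
        -5.13236187e-04],
       [-4.98077462e-04, -3.08467712e-01,  9.51234683e-01,
        -1.20775825e-01],
       [ 0.00000000e+00,  0.00000000e+00,  0.00000000e+00,
         1.00000000e+00]])}
```

View pics/scene0.png

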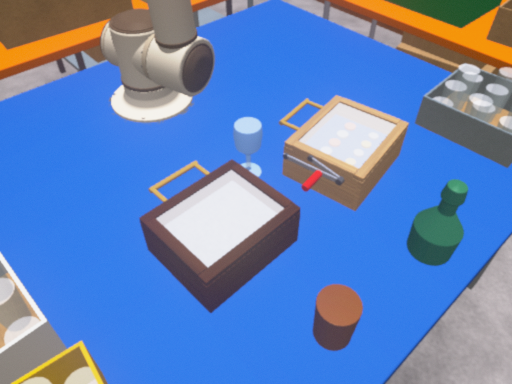

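View pics/top0.png

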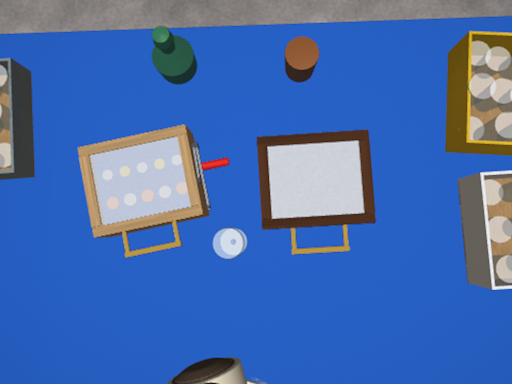

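The top view shows the oak case on the left, with its bar from about (127,255) to (180,245). The red handle runs from about (203,166) to (228,161), the goblet is at about (230,243), and the dark case is on the right. I'll measure these next.

```bash
cat > h.py <<'E'
import numpy as np, cv2
from workcell import eyes
def ray(n,u,v):
    p=eyes.camera_params(n);E=p['extrinsics'];R=E[:3,:3];c=-R.T@E[:3,3]
    d=R.T@np.array([(u-p['cx'])/p['fx'],(v-p['cy'])/p['fy'],1]);return c,d
def plane(n,u,v,z):
    c,d=ray(n,u,v);return c+d*(z-c[2])/d[2]
def pix(n,P):
    p=eyes.camera_params(n);E=p['extrinsics'];q=E[:3,:3]@P+E[:3,3]
    return q[0]/q[2]*p['fx']+p['cx'],q[1]/q[2]*p['fy']+p['cy']
def two(u1,v1,u2,v2):
    c,d=ray('top',u1,v1);e,f=ray('scene',u2,v2)
    s=np.linalg.lstsq(np.c_[d,-f],e-c,rcond=None)[0];a=c+d*s[0];b=e+f*s[1];return (a+b)/2,np.linalg.norm(a-b)
E
python3 - <<'E'
from h import *
for n in ('top','scene'):
    z=np.load(f'{n}0.npz');im=z['im'];hsv=cv2.cvtColor(im,cv2.COLOR_RGB2HSV)
    red=((hsv[...,0]<6)|(hsv[...,0]>174))&(hsv[...,1]>200)&(hsv[...,2]>120)
    br=(hsv[...,0]>12)&(hsv[...,0]<25)&(hsv[...,1]>170)&(hsv[...,2]>90)
    for nm,m,h in (('red',red,.077),('brass',br,.097)):
        k,l,s,c=cv2.connectedComponentsWithStats(m.astype(np.uint8))
        for i in range(1,k):
            if s[i,4]<40: continue
            ys,xs=np.where(l==i)
            r=cv2.minAreaRect(np.c_[xs,ys].astype(np.float32)); 
            print(n,nm,s[i],c[i].round(1),plane(n,*c[i],h).round(4))
            print('   box',[plane(n,*p,h).round(3)[:2].tolist() for p in cv2.boxPoints(r)],cv2.boxPoints(r).round(0).tolist())
z=np.load('top0.npz');im=z['im']
cv2.imwrite('pics/topc.png',cv2.resize(im[120:265,70:260,::-1],None,fx=4,fy=4,interpolation=cv2.INTER_CUBIC))
im=np.load('scene0.npz')['im']
cv2.imwrite('pics/scc.png',cv2.resize(im[80:220,220:420,::-1],None,fx=4,fy=4,interpolation=cv2.INTER_CUBIC))
E
```

```text
top red [202 158  27  12 174] [214.9 163.5] [0.6034 0.0298 0.077 ]
   box [[0.605, 0.06], [0.616, 0.003], [0.601, 0.0], [0.591, 0.057]] [[201.0, 163.0], [227.0, 158.0], [228.0, 164.0], [203.0, 169.0]]
top brass [ 446   32   66  123 3494] [468.5  95.9] [ 0.732  -0.5215  0.097 ]
   box [[0.875, -0.481], [0.87, -0.62], [0.604, -0.603], [0.607, -0.467]] [[446.0, 32.0], [511.0, 32.0], [511.0, 154.0], [446.0, 154.0]]
scene brass [131   0  17   9 123] [138.8   4.1] [-0.4004  0.2214  0.097 ]
   box [[-0.45, 0.22], [-0.411, 0.263], [-0.352, 0.225], [-0.389, 0.183]] [[131.0, 0.0], [147.0, 0.0], [147.0, 8.0], [131.0, 8.0]]
scene brass [ 346    0  166   68 3133] [449.1  29.6] [0.4499 0.8614 0.097 ]
   box [[0.108, 0.74], [-0.196, 1.254], [0.588, 1.143], [0.698, 0.751]] [[343.0, 7.0], [364.0, -46.0], [529.0, 18.0], [509.0, 71.0]]
scene brass [   0   19  110   52 1794] [48.2 44.5] [-0.3249 -0.1439  0.097 ]
   box [[-0.438, -0.274], [-0.467, 0.123], [-0.272, 0.048], [-0.27, -0.307]] [[-9.0, 45.0], [105.0, 6.0], [113.0, 31.0], [0.0, 70.0]]
scene brass [ 18 346  60  38 271] [ 48.4 372. ] [ 0.6291 -0.5573  0.097 ]
   box [[0.614, -0.595], [0.62, -0.509], [0.66, -0.509], [0.652, -0.593]] [[18.0, 383.0], [77.0, 346.0], [89.0, 365.0], [30.0, 402.0]]
```

View pics/topc.png

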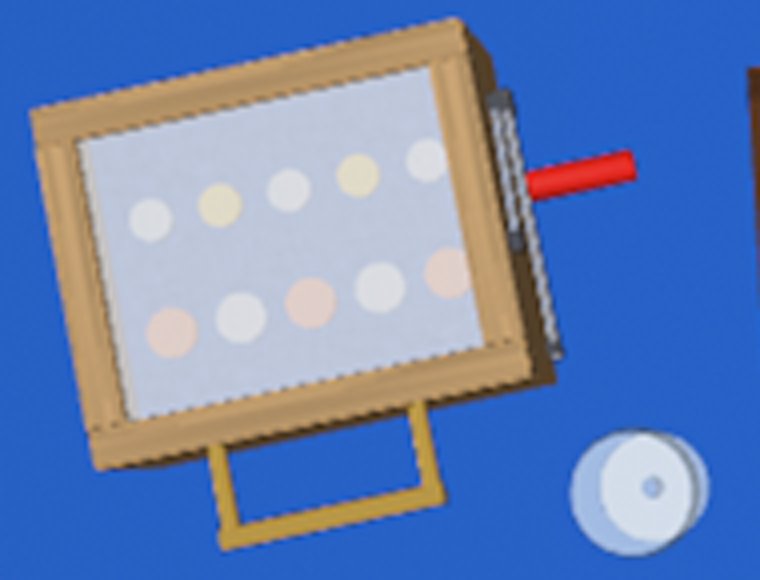

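View pics/scc.png

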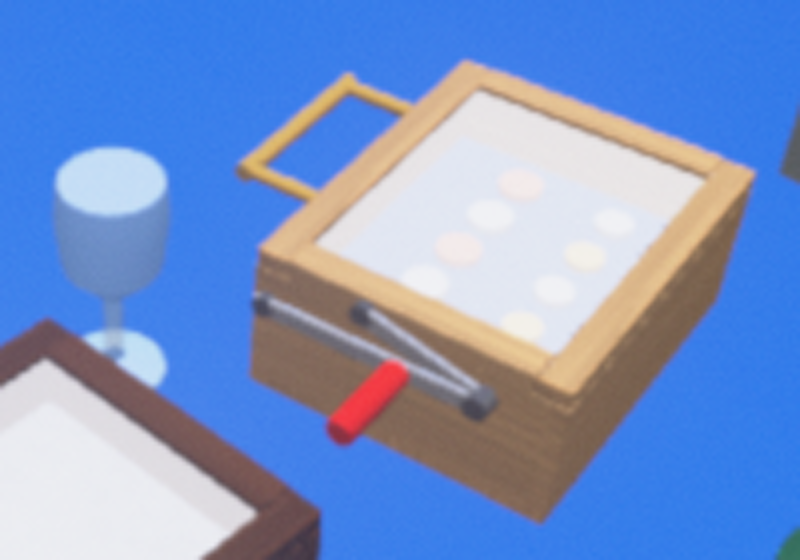

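```bash
python3 - <<'E'
from h import *
T=lambda x,y:((x+.5)/4-.5+70,(y+.5)/4-.5+120)
S=lambda x,y:((x+.5)/4-.5+220,(y+.5)/4-.5+80)
prs={'barL':((224,537),(348,79)),'barR':((441,494),(242,170)),
'lidFR':((530,382),(262,248)),'lidBR':((460,18),(564,392)),'lidFL':((97,469),(465,62)),'lidBL':((32,110),(752,174)),'redTip':((634,166),(341,436))}
for k,(a,b) in prs.items():
    P,e=two(*T(*a),*S(*b)); z={'b':.102,'l':.103,'r':.077}[k[0]]
    print(k,P.round(4),round(e,4),'plane',plane('top',*T(*a),z).round(4),plane('scene',*S(*b),z).round(4))
P=plane('top',*T(620,495),0.0);print(P)
print('goblet foot', plane('scene',*S(120,358),0), 'rim',plane('scene',*S(111,182),.145),'rim top',plane('top',*T(640,490),.145))
print('redtop',plane('top',*T(581,177),.082))
E
```

```text
barL [0.4114 0.2219 0.0991] 0.0017 plane [0.411  0.2203 0.102 ] [0.4146 0.2194 0.102 ]
barR [0.4317 0.1059 0.0966] 0.0019 plane [0.4312 0.1041 0.102 ] [0.4371 0.1015 0.102 ]
lidFR [0.4919 0.059  0.098 ] 0.0068 plane [0.4895 0.0556 0.103 ] [0.4978 0.0575 0.103 ]
lidBR [0.687  0.0907 0.1032] 0.0006 plane [0.6872 0.091  0.103 ] [0.6867 0.0906 0.103 ]
lidFL [0.4497 0.291  0.0998] 0.0035 plane [0.4486 0.2884 0.103 ] [0.4534 0.2887 0.103 ]
lidBL [0.6447 0.3267 0.1002] 0.0016 plane [0.6435 0.3249 0.103 ] [0.6466 0.324  0.103 ]
redTip [0.6102 0.0027 0.0724] 0.0049 plane [6.078e-01 4.000e-04 7.700e-02] [0.6144 0.0012 0.077 ]
[0.42576567 0.01914755 0.        ]
goblet foot [0.42917173 0.0089677  0.        ] rim [ 0.43537483 -0.00146746  0.145     ] rim top [ 0.43201337 -0.00580891  0.145     ]
redtop [0.60179377 0.02918973 0.082     ]
```

Call:
{"method": "drive_tool", "body": {"plan": [[0.5,[0.018,0.046,0],-6],[0.5,[0.018,0.046,0],-6],[0.5,[0.018,0.046,0],-6],[0.5,[0.018,0.046,0],-6]], "grip_force": 8}}

```text
time: 0.6
ee_pos: [0.2167, -0.3452, 0.2529]
tcp_rot: [-180.0, 0.0, -9.0]
wrist_force: [1.2, -0.3, 0.3]
opening: 0.0422
```

```bash
python3 -c "
from workcell import monitor
o=monitor.get_obs();print(o['time'],o['q'],o['ee_pos'],o['tcp_rot'],o['opening'])"
```

```text
0.6 [-5.78869216e+01 -1.43279391e+01 -7.98378846e+00  9.63641475e+01
  7.31637950e-03  1.31110526e+02] [ 0.21666754 -0.3451594   0.25293932] [-1.79980123e+02  7.63569424e-03 -8.99744725e+00] 0.04220082205853387
```

Call:
{"method": "drive_tool", "body": {"plan": [[0.45,[0.0102,0.0254,0],10.7],[0.45,[0.0102,0.0254,0],10.7],[0.45,[0.0102,0.0254,0],10.7],[0.45,[0.0102,0.0254,0],10.7],[0.45,[0.0102,0.0254,0],10.7],[0.45,[0.0102,0.0254,0],10.7],[0.45,[0.0102,0.0254,0],10.7],[0.45,[0.0102,0.0254,0],10.7],[0.45,[0.0102,0.0254,0],10.7],[0.45,[0.0102,0.0254,0],10.7]]}}

```text
time: 1.85
ee_pos: [0.3186, -0.0918, 0.2531]
tcp_rot: [-180.0, -0.0, 98.6]
wrist_force: [0.4, -1.5, 0.4]
opening: 0.0387
```

Call:
{"method": "drive_tool", "body": {"plan": [[0.45,[0.0102,0.0254,0],10.7],[0.45,[0.0102,0.0254,0],10.7],[0.45,[0.0102,0.0254,0],10.7],[0.45,[0.0102,0.0254,0],10.7],[0.45,[0.0102,0.0254,0],10.7],[0.45,[0.0102,0.0254,0],10.7],[0.45,[0.0102,0.0254,0],10.7],[0.45,[0.0102,0.0254,0],10.7],[0.45,[0.0102,0.0254,0],10.7],[0.45,[0.0102,0.0254,0],10.7]]}}

```text
time: 3.1
ee_pos: [0.4206, 0.1622, 0.253]
tcp_rot: [-180.0, -0.0, -154.4]
wrist_force: [-0.2, -1.0, -0.4]
opening: 0.0384
```

Call:
{"method": "drive_tool", "body": {"plan": [[0.45,[0,0,0],10.7],[0.45,[0,0,0],10.7],[0.45,[0,0,0],10.7],[0.45,[0,0,0],10.7],[0.45,[0,0,0],10.7],[0.45,[0,0,0],10.7],[0.45,[0,0,0],10.7],[0.45,[0,0,0],0]]}}

```text
time: 4.1
ee_pos: [0.4204, 0.1613, 0.253]
tcp_rot: [180.0, -0.0, -79.9]
wrist_force: [-0.0, 0.2, -0.6]
opening: 0.0383
```

```bash
python3 - <<'E'
from h import *
from workcell import monitor
import scipy.spatial.transform as t
o=monitor.get_obs();print(o['time'],o['q'],o['ee_pos'],o['tcp_rot'],o['opening'])
im,d=eyes.camera('wrist');np.savez('w1.npz',im=im,d=d,pos=o['ee_pos'],rot=o['tcp_rot'])
cv2.imwrite('pics/w1.png',im[:,:,::-1])
E
```

```text
4.1 [ 2.09880556e+01 -8.56998119e+00 -3.15545487e+00  9.54487450e+01
  5.91908192e-04 -7.90663668e+01] [0.42036167 0.1612641  0.25300275] [ 1.79966290e+02 -5.90916084e-03 -7.99455761e+01] 0.038300942712104415
```

View pics/w1.png

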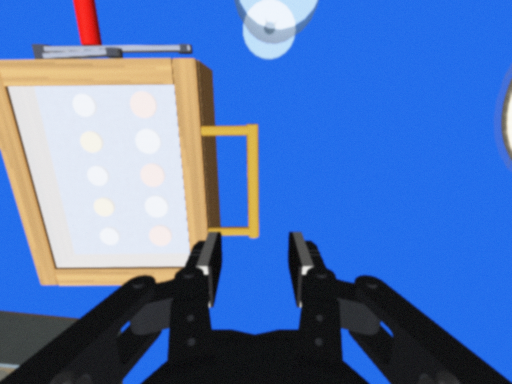

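The wrist view shows the bar as a vertical strip from (253,126) to (254,236). It lies between the fingers and is aligned with them. I'll convert that to a world position.

```bash
cat >> h.py <<'E'
from scipy.spatial.transform import Rotation as Ro
def wplane(pos,rot,u,v,z):
    p=eyes.camera_params('wrist');M=p['mount'];R=Ro.from_euler('xyz',rot,degrees=True).as_matrix()
    c=pos+R@M[:3,3];d=R@M[:3,:3]@np.array([(u-p['cx'])/p['fx'],(v-p['cy'])/p['fy'],1]);return c+d*(z-c[2])/d[2]
E
python3 - <<'E'
from h import *
z=np.load('w1.npz');im=z['im'];hsv=cv2.cvtColor(im,cv2.COLOR_RGB2HSV)
br=(hsv[...,0]>12)&(hsv[...,0]<28)&(hsv[...,1]>150)&(hsv[...,2]>90)
for r in (140,160,180,200,220):
    xs=np.where(br[r,225:300])[0]+225; P=wplane(z['pos'],z['rot'],xs.mean(),r,.103);print(r,xs.min(),xs.max(),P.round(4))
for uv in((253,124),(254,238)):print(wplane(z['pos'],z['rot'],*uv,.103))
E
```

```text
140 248 256 [0.4309 0.1192 0.103 ]
160 248 256 [0.4275 0.1389 0.103 ]
180 249 256 [0.4234 0.1593 0.103 ]
200 249 256 [0.4197 0.1808 0.103 ]
220 250 256 [0.4152 0.2033 0.103 ]
[0.43260441 0.10399606 0.103     ]
[0.41035672 0.2244244  0.103     ]
```

Call:
{"method": "drive_tool", "body": {"plan": [[0.45,[0.002,0.0025,-0.04],0.4],[0.45,[0,0,-0.04],0],[0.45,[0,0,-0.03],0],[0.45,[0,0,-0.02],0],[0.45,[0,0,-0.0115],0],[0.45,[0,0,-0.0115],0],[0.45,[0,0,0],0]]}}

```text
time: 5.03
ee_pos: [0.4223, 0.1637, 0.0999]
tcp_rot: [180.0, -0.0, -79.5]
wrist_force: [-0.6, -0.1, 0.6]
opening: 0.0382
```

Call:
{"method": "drive_tool", "body": {"plan": [[0,[0,0,0],0],[0,[0,0,0],0],[0,[0,0,0],0],[0,[0,0,0],0],[0,[0,0,0],0],[0,[0,0,0],0]], "grip_force": 8}}

```text
time: 5.78
ee_pos: [0.4221, 0.1638, 0.101]
tcp_rot: [180.0, 0.0, -79.5]
wrist_force: [-4.5, -1.3, 5.6]
opening: 0.0114
```

```bash
python3 - <<'E'
import numpy as np
R=.2501;a0=np.arctan2(.007,.25)
c,s=np.cos(np.radians(10.3)),np.sin(np.radians(10.3))
N=36;th=np.linspace(0,1.40,N+1)
x=-R*np.cos(th+a0);z=R*np.sin(th+a0)
for i in range(N):
    dx=x[i+1]-x[i];print([round(dx*c,4),round(dx*s,4),round(z[i+1]-z[i],4)],round(th[i+1],3))
print(x[-1]-x[0],z[-1]-z[0])
E
```

```text
[np.float64(0.0005), np.float64(0.0001), np.float64(0.0097)] 0.039
[np.float64(0.0008), np.float64(0.0001), np.float64(0.0097)] 0.078
[np.float64(0.0012), np.float64(0.0002), np.float64(0.0096)] 0.117
[np.float64(0.0016), np.float64(0.0003), np.float64(0.0096)] 0.156
[np.float64(0.0019), np.float64(0.0004), np.float64(0.0095)] 0.194
[np.float64(0.0023), np.float64(0.0004), np.float64(0.0094)] 0.233
[np.float64(0.0027), np.float64(0.0005), np.float64(0.0093)] 0.272
[np.float64(0.003), np.float64(0.0005), np.float64(0.0092)] 0.311
[np.float64(0.0034), np.float64(0.0006), np.float64(0.0091)] 0.35
[np.float64(0.0037), np.float64(0.0007), np.float64(0.009)] 0.389
[np.float64(0.004), np.float64(0.0007), np.float64(0.0088)] 0.428
[np.float64(0.0044), np.float64(0.0008), np.float64(0.0086)] 0.467
[np.float64(0.0047), np.float64(0.0009), np.float64(0.0085)] 0.506
[np.float64(0.005), np.float64(0.0009), np.float64(0.0083)] 0.544
[np.float64(0.0053), np.float64(0.001), np.float64(0.0081)] 0.583
[np.float64(0.0056), np.float64(0.001), np.float64(0.0079)] 0.622
[np.float64(0.0059), np.float64(0.0
[... 634 characters left out ...]
float64(0.0083), np.float64(0.0015), np.float64(0.0048)] 1.05
[np.float64(0.0085), np.float64(0.0015), np.float64(0.0044)] 1.089
[np.float64(0.0087), np.float64(0.0016), np.float64(0.0041)] 1.128
[np.float64(0.0088), np.float64(0.0016), np.float64(0.0037)] 1.167
[np.float64(0.009), np.float64(0.0016), np.float64(0.0034)] 1.206
[np.float64(0.0091), np.float64(0.0017), np.float64(0.003)] 1.244
[np.float64(0.0092), np.float64(0.0017), np.float64(0.0027)] 1.283
[np.float64(0.0093), np.float64(0.0017), np.float64(0.0023)] 1.322
[np.float64(0.0094), np.float64(0.0017), np.float64(0.0019)] 1.361
[np.float64(0.0094), np.float64(0.0017), np.float64(0.0016)] 1.4
0.21440809342413883 0.24055414462873576
```

Call:
{"method": "drive_tool", "body": {"plan": [[0,[0.0005,0.0001,0.0097],0],[0,[0.0008,0.0001,0.0097],0],[0,[0.0012,0.0002,0.0096],0],[0,[0.0016,0.0003,0.0096],0],[0,[0.0019,0.0004,0.0095],0],[0,[0.0023,0.0004,0.0094],0],[0,[0.0027,0.0005,0.0093],0],[0,[0.003,0.0005,0.0092],0],[0,[0.0034,0.0006,0.0091],0],[0,[0.0037,0.0007,0.009],0]]}}

```text
time: 7.02
ee_pos: [0.4422, 0.1675, 0.1952]
tcp_rot: [179.8, 0.0, -79.5]
wrist_force: [-10.8, 0.3, 0.8]
opening: 0.0109
```

```bash
python3 - <<'E'
from h import *
im,d=eyes.camera('scene');cv2.imwrite('pics/s2.png',im[:,:,::-1])
E
```

```text
(no output)
```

View pics/s2.png

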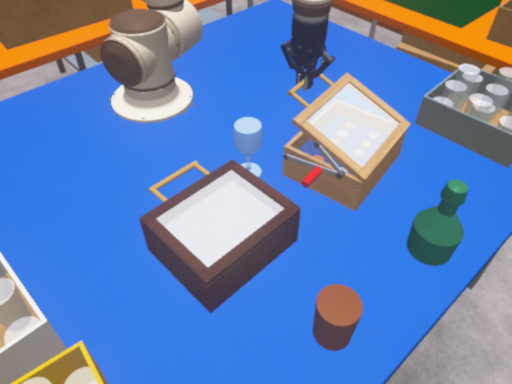

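The lid is up about 0.4 rad, with the bar in the fingers at about (308,88). I'll continue the lift.

Call:
{"method": "drive_tool", "body": {"plan": [[0,[0.004,0.0007,0.0088],0],[0,[0.0044,0.0008,0.0086],0],[0,[0.0047,0.0009,0.0085],0],[0,[0.005,0.0009,0.0083],0],[0,[0.0053,0.001,0.0081],0],[0,[0.0056,0.001,0.0079],0],[0,[0.0059,0.0011,0.0076],0],[0,[0.0062,0.0011,0.0074],0],[0,[0.0065,0.0012,0.0071],0]]}}

```text
time: 8.2
ee_pos: [0.489, 0.1763, 0.2695]
tcp_rot: [179.9, 0.1, -79.4]
wrist_force: [-20.5, -1.2, 13.6]
opening: 0.0109
```

Call:
{"method": "drive_tool", "body": {"plan": [[0,[0.0068,0.0012,0.0069],0],[0,[0.007,0.0013,0.0066],0],[0,[0.0073,0.0013,0.0063],0],[0,[0.0075,0.0014,0.006],0],[0,[0.0077,0.0014,0.0057],0],[0,[0.008,0.0014,0.0054],0],[0,[0.0082,0.0015,0.0051],0],[0,[0.0083,0.0015,0.0048],0]]}}

```text
time: 9.2
ee_pos: [0.5511, 0.1879, 0.3172]
tcp_rot: [-179.8, 0.1, -79.4]
wrist_force: [-12.1, 2.6, 14.1]
opening: 0.0112
```

Call:
{"method": "drive_tool", "body": {"plan": [[0,[0.0085,0.0015,0.0049],0],[0,[0.0087,0.0016,0.0046],0],[0,[0.0088,0.0016,0.0042],0],[0,[0.009,0.0016,0.0034],0],[0,[0.0091,0.0017,0.003],0],[0,[0.0092,0.0017,0.0027],0],[0,[0.0093,0.0017,0.0023],0],[0,[0.0085,0.0017,0.0016],0],[0,[0,0,0],0]]}}

```text
time: 10.32
ee_pos: [0.6237, 0.2013, 0.3417]
tcp_rot: [-179.8, 0.1, -79.4]
wrist_force: [-1.4, 6.0, 3.8]
opening: 0.0108
```

```bash
python3 - <<'E'
from h import *
im,d=eyes.camera('scene');cv2.imwrite('pics/s3.png',cv2.resize(im[30:230,220:440,::-1],None,fx=3,fy=3))
E
```

```text
(no output)
```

View pics/s3.png

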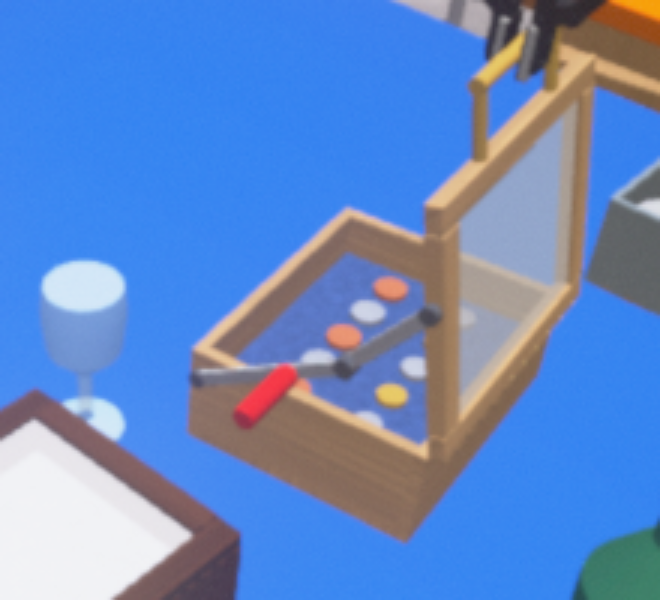

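The stay isn't straight yet: its knee is still bent at (345,368) in the crop. I'll push on.

Call:
{"method": "drive_tool", "body": {"plan": [[0,[0.004,0.0007,0.0004],0],[0,[0.004,0.0007,0.0004],0],[0,[0.004,0.0007,0.0004],0],[0,[0,0,0],0]]}}

```text
time: 10.88
ee_pos: [0.6329, 0.203, 0.3431]
tcp_rot: [179.9, 0.1, -79.4]
wrist_force: [-15.0, 2.6, 5.2]
opening: 0.0107
```

```bash
python3 - <<'E'
from h import *
im,d=eyes.camera('scene');cv2.imwrite('pics/s4.png',cv2.resize(im[30:230,220:440,::-1],None,fx=3,fy=3))
E
```

```text
(no output)
```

View pics/s4.png

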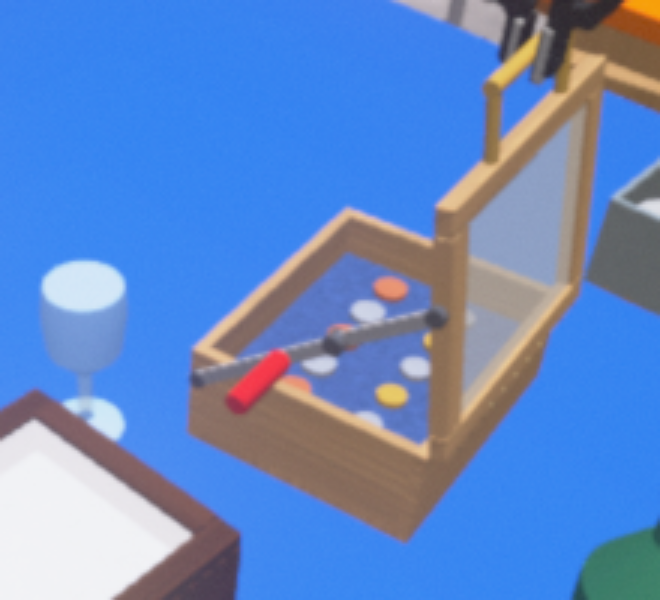

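The stay now looks straight: pivot (197,378), knee (335,340), top (435,317). I'll release and rise clear.

Call:
{"method": "drive_tool", "body": {"plan": [[0.3,[-0.002,0,0],0],[0.6,[0,0,0],0],[0.6,[0,0,0],0],[0.6,[0,0,0],0],[0.6,[0,0,0.015],0],[0.6,[0,0,0.02],0],[0.6,[-0.005,0,0.025],0],[0.6,[-0.005,0,0.025],0]]}}

```text
time: 11.92
ee_pos: [0.6186, 0.201, 0.4217]
tcp_rot: [-179.8, 0.0, -79.5]
wrist_force: [33.0, 11.2, 12.6]
opening: 0.0512
```

```bash
python3 - <<'E'
from h import *
im,d=eyes.camera('scene');cv2.imwrite('pics/s5.png',cv2.resize(im[0:230,200:440,::-1],None,fx=2.5,fy=2.5))
im,d=eyes.camera('top');cv2.imwrite('pics/t5.png',cv2.resize(im[60:270,60:300,::-1],None,fx=2.5,fy=2.5));np.savez('t5.npz',im=im)
E
```

```text
(no output)
```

View pics/s5.png

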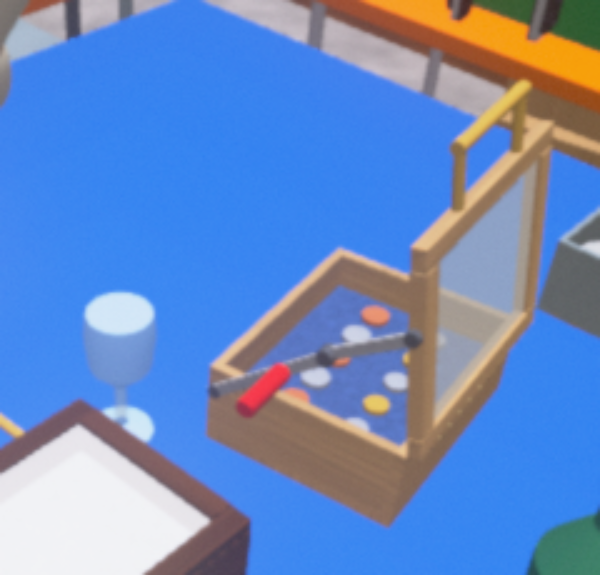

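View pics/t5.png

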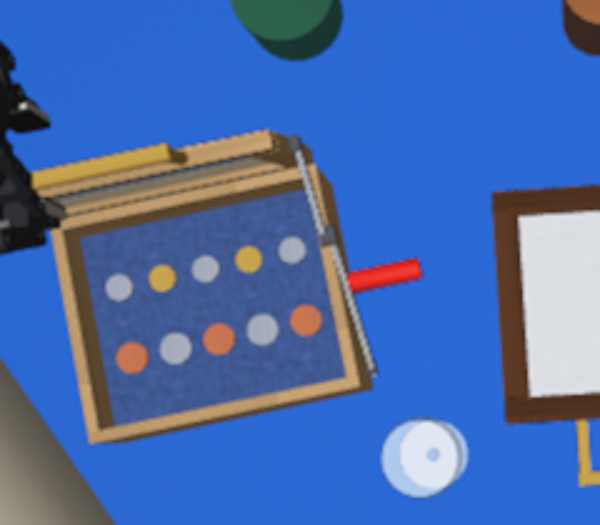

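The lid stands open on its stay and the gripper is clear. Next I'll locate the red handle and check the force reading.

Call:
{"method": "drive_tool", "body": {"plan": [[0.3,[-0.02,-0.01,0],0],[0,[-0.03,-0.02,0],0],[0,[-0.03,-0.02,0],0],[0,[-0.03,-0.02,0],0],[0,[0,-0.01,0],0],[0,[0,0,0],0]]}}

```text
time: 12.78
ee_pos: [0.5096, 0.1208, 0.4222]
tcp_rot: [-179.6, 0.0, -79.5]
wrist_force: [0.2, -1.3, 0.6]
opening: -0.0003
```

```bash
python3 - <<'E'
from h import *
im=np.load('t5.npz')['im'];hsv=cv2.cvtColor(im,cv2.COLOR_RGB2HSV)
red=((hsv[...,0]<6)|(hsv[...,0]>174))&(hsv[...,1]>200)&(hsv[...,2]>120)
k,l,s,c=cv2.connectedComponentsWithStats(red.astype(np.uint8))
for i in range(1,k):
    if s[i,4]>40:
        ys,xs=np.where(l==i);print(s[i],plane('top',*c[i],.141),[plane('top',*p,.141).round(3)[:2] for p in cv2.boxPoints(cv2.minAreaRect(np.c_[xs,ys].astype(np.float32)))])
E
```

```text
[199 164  29  13 182] [0.58063347 0.02672569 0.141     ] [array([0.583, 0.055]), array([ 0.593, -0.002]), array([ 0.579, -0.005]), array([0.568, 0.053])]
```

Call:
{"method": "drive_tool", "body": {"plan": [[0,[0.0,-0.036,0],0],[0,[0.0,-0.036,0],0],[0,[0.037,-0.037,0],0],[0,[0.04,0,0],0],[0,[0,0,-0.04],0],[0,[0,0,-0.05],0],[0,[0,0,-0.05],0],[0,[0,0,-0.05],0],[0,[0,0,-0.03],0],[0,[0,0,0],0]]}}

```text
time: 14.02
ee_pos: [0.5857, 0.0125, 0.1988]
tcp_rot: [-180.0, 0.1, -79.5]
wrist_force: [-0.5, -0.3, 1.1]
opening: -0.0001
```

```bash
python3 - <<'E'
from h import *
im,d=eyes.camera('scene');cv2.imwrite('pics/s6.png',cv2.resize(im[0:230,200:440,::-1],None,fx=2.5,fy=2.5))
E
```

```text
(no output)
```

View pics/s6.png

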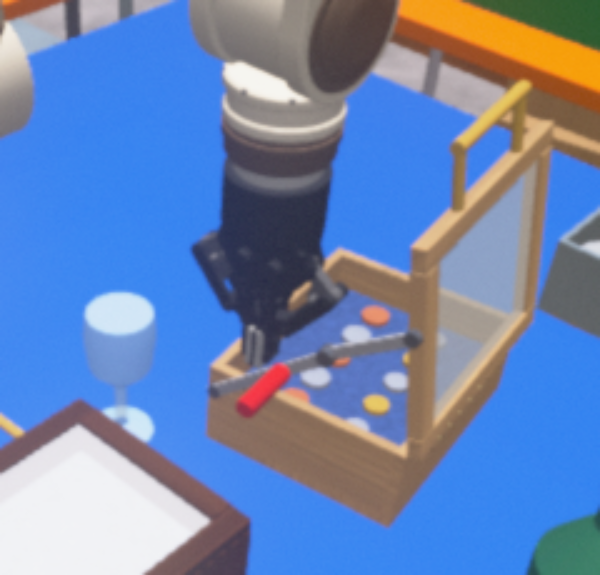

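```bash
python3 - <<'E'
from h import *
for P in ([.5857,.0125,.177],[.5806,.0265,.135],[.5832,.012,.144]):
    u,v=pix('scene',np.array(P));print((u-200)*2.5,v*2.5)
im,d=eyes.camera('top');cv2.imwrite('pics/t6.png',cv2.resize(im[60:270,60:300,::-1],None,fx=2.5,fy=2.5))
E
```

```text
255.7212946881343 358.6752126147615
258.8662034516692 387.2398059091888
249.9812588338105 388.4119450034529
```

View pics/t6.png

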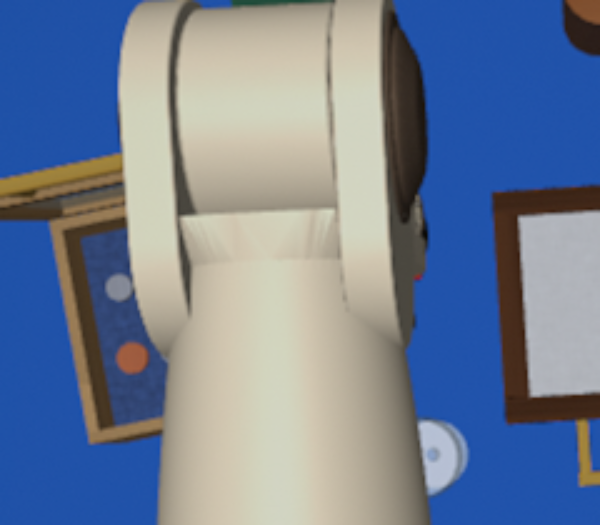

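The fingertips are where I projected them, above the handle. Pressing down now.

Call:
{"method": "drive_tool", "body": {"plan": [[0,[0.001,0,-0.02],0],[0,[0,0,-0.012],0],[0,[0.001,0,-0.008],0],[0,[0.002,0,-0.008],0],[0,[0.003,0,-0.008],0],[0,[0.003,0,-0.008],0],[0,[0.001,0,-0.005],0]]}}

```text
time: 15.0
ee_pos: [0.6005, 0.0133, 0.1369]
tcp_rot: [-179.1, 0.1, -79.4]
wrist_force: [9.9, 6.0, 16.1]
opening: 0.0002
```

```bash
python3 - <<'E'
from h import *
im,d=eyes.camera('scene');cv2.imwrite('pics/s7.png',cv2.resize(im[0:230,200:440,::-1],None,fx=2.5,fy=2.5))
E
```

```text
(no output)
```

View pics/s7.png

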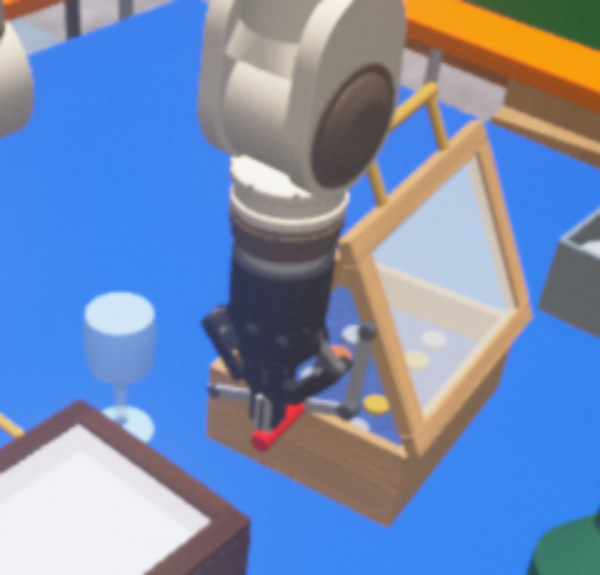

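The knee is broken and the lid is sinking. I'll retreat up and to the right.

Call:
{"method": "drive_tool", "body": {"plan": [[0,[0,-0.003,0.02],0],[0,[0,-0.02,0.03],0],[0,[0,-0.04,0.04],0],[0,[0,-0.05,0.04],0],[0,[0,-0.05,0.04],0],[0,[0,-0.05,0.02],0],[0,[0,-0.05,0],0],[0,[0,0,0],0],[0,[0,0,0],0],[0,[0,0,0],0]]}}

```text
time: 16.3
ee_pos: [0.597, -0.2474, 0.3213]
tcp_rot: [-179.7, 0.0, -79.4]
wrist_force: [0.3, -0.4, 0.3]
opening: 0.0
```

Call:
{"method": "drive_tool", "body": {"plan": [[0,[0,0,0],0],[0,[0,0,0],0],[0,[0,0,0],0],[0,[0,0,0],0],[0,[0,0,0],0],[0,[0,0,0],0],[0,[0,0,0],0],[0,[0,0,0],0],[0,[0,0,0],0],[0,[0,0,0],0]]}}

```text
time: 17.55
ee_pos: [0.5968, -0.2485, 0.3209]
tcp_rot: [-179.7, 0.0, -79.5]
wrist_force: [0.8, -0.3, 0.6]
opening: -0.0001
```

Call:
{"method": "drive_tool", "body": {"plan": [[0,[0,0,0],0],[0,[0,0,0],0],[0,[0,0,0],0],[0,[0,0,0],0],[0,[0,0,0],0],[0,[0,0,0],0],[0,[0,0,0],0],[0,[0,0,0],0],[0,[0,0,0],0],[0,[0,0,0],0]]}}

```text
time: 18.8
ee_pos: [0.5968, -0.2485, 0.3209]
tcp_rot: [-179.7, 0.0, -79.5]
wrist_force: [-0.1, -0.6, 0.3]
opening: -0.0002
```

Call:
{"method": "drive_tool", "body": {"plan": [[0,[0,0,0],0],[0,[0,0,0],0],[0,[0,0,0],0],[0,[0,0,0],0],[0,[0,0,0],0],[0,[0,0,0],0],[0,[0,0,0],0],[0,[0,0,0],0],[0,[0,0,0],0],[0,[0,0,0],0]]}}

```text
time: 20.05
ee_pos: [0.5968, -0.2485, 0.3209]
tcp_rot: [-179.7, 0.0, -79.5]
wrist_force: [-0.1, 0.2, -0.1]
opening: -0.0002
```

```bash
python3 - <<'E'
from h import *
im,d=eyes.camera('scene');cv2.imwrite('pics/s8.png',im[:,:,::-1])
im0=np.load('scene0.npz')['im'];D=np.abs(im.astype(int)-im0).max(2)[80:205,275:410];print('diff px >60 around the case',(D>60).sum())
E
```

```text
diff px >60 around the case 0
```

View pics/s8.png

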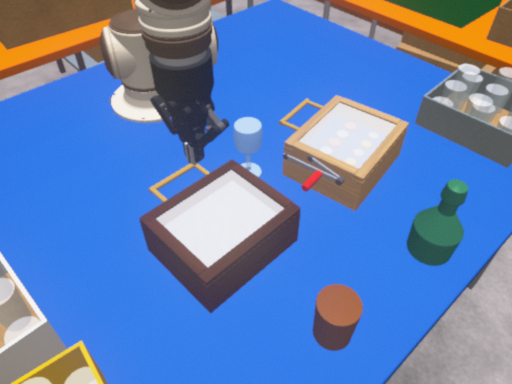

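The lid is fully shut, with no pixel around the case differing from the first picture, and the goblet at (248,150) is upright. I'll wait a little longer, then hand in.

Call:
{"method": "drive_tool", "body": {"plan": [[0,[0,0,0],0],[0,[0,0,0],0],[0,[0,0,0],0],[0,[0,0,0],0],[0,[0,0,0],0],[0,[0,0,0],0],[0,[0,0,0],0],[0,[0,0,0],0]]}}

```text
time: 21.1
ee_pos: [0.5968, -0.2485, 0.3209]
tcp_rot: [-179.7, 0.0, -79.5]
wrist_force: [0.2, -0.1, 0.1]
opening: 0.0001
```

```bash
python3 -c "
from workcell import job
print(job.job_done())"
```

```text
the job is handed in; nothing more can be done
None
```

The job is handed in at about 21 s. I lifted the oak lid by its bar until the stay looked straight and locked, and let it stand untouched for over 2 s. I then pressed the red handle down about 30 mm, and the knee broke with the lid still high. The lid sank shut by itself.

- **Final check:** the last picture shows the lid shut and the stay folded, with no pixel around the case differing from the start picture. The goblet is upright and hasn't visibly moved.
- **Lift:** my first pass stopped just short of locking, so I pushed about 12 mm further. The wrist force reached about 20 N sideways because the path I drove didn't quite match the lid's arc.
- **Unexplained reading:** the wrist force showed 33 N sideways as the gripper rose off the bar. It was near zero again by the next reading, and the lid stayed locked open in the picture taken at that moment.
- **Not measured directly:** I judged the lid and knee angles from the pictures only.

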